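# Measure the bud vase in the sliding-jaw cradle

### The job

Measure the tall bud vase: slide the cradle's jaw back out of the way, lay the vase on its side in the two wooden V rests with its foot towards the fixed end stop, and keep hold of it until it rests there. Then slide the jaw by its black grip along the rail until the vase is held snugly, with no gap, between the end stop and the jaw, and let go. Leave the other china, the tin and the spoon standing or lying where they are.

Things in the scene. Friction and masses are not known exactly. Their poses are not given: they have to be found in the camera images.
- vase: The only tall slim white china vase, 145 mm; loose, starts upright, 0.2 to 0.42 kg. Straight round body 48 mm in diameter up to 105 mm, then narrowing to a 26 mm neck (122 to 139 mm) and a 32 mm rim. Centre of mass about 60 mm above the foot. Origin at the centre of the foot, z from foot to rim.
- vase_foot (a point): Centre of the vase's foot (same point as its origin).
- vase_top (a point): Centre of the vase's rim, 145 mm from the foot along its axis.
- gauge: Measuring cradle, fixed to the table: wooden board 170 mm (x, -90 to +80) by 340 mm (y, -175 to +165), 14 mm thick, turned up to 0.3 rad. Origin on the table under the board; y runs along the cradle towards the fixed end stop. Aluminium rail 22 mm wide, top 24 mm above the table, along y at x = -55 mm.
- stop_face (a point): Point on the end stop's face where the lying vase's axis meets it: cradle x +30, y +140, 62 mm above the table; axes as the cradle's. The stop is an upright wooden plate 50 mm wide, its top 82 mm above the table, 10 mm thick.
- rests (a point): Point midway between the two wooden V rests, on the axis a vase has when it lies in them: cradle x +30 mm, y +82 mm, 62 mm above the table; that axis runs along cradle y. The rests stand at cradle y +120 and +45 mm, are 14 mm long in y, with 45 degree sides, about 45 mm wide outside, tips about 44 mm above the table.
- jaw (a joint): Position of the sliding jaw along the rail, 0 to 0.19 m, growing towards the end stop (cradle +y). At 0 it is fully open, with 205 mm between jaw and stop; the gap is 205 mm minus this value. It starts part closed, too far in for the vase to fit. Stays where it is left; slides with about 3 N of friction.
- jaw_grip (a point): Centre of the top of the black plastic grip on the jaw's carriage, 64 mm above the table: a block 30 mm (cradle x) by 24 mm (cradle y), 34 mm high; the thing to hold. At cradle x = -55 mm and 55 mm behind the jaw's face (cradle y = -120 mm at jaw 0). 35 mm is free between it and the jaw's plate. The carriage under it is 80 mm long, its top 31 mm above the table.
- jaw_face (a point): Point on the face of the jaw's plate, on the axis of the lying vase; axes as the cradle's. The plate is 8 mm thick, reaches across above the V rests between 51 and 75 mm above the table, and ends 19 mm past this point.
- short_vase: Short bulbous white vase, 60 mm in diameter, 88 mm high; loose, leave alone. Origin under its centre.
- sugar_jar: White sugar jar with a knobbed lid, 64 mm in diameter, 94 mm high; loose, leave alone. Origin under its centre.
- creamer: Small white jug with a handle at its +y side, 48 mm in diameter (about 75 mm with the handle), 52 mm high; loose, leave alone. Origin under its centre.
- teapot: White eight-sided teapot with a black knob, 150 mm in diameter, 138 mm high, spout to its +y (to 125 mm) and handle to its -y (to 115 mm); leave alone. Origin under its centre.
- cup: White tea cup with a handle at its +y side, 76 mm in diameter (about 110 mm with the handle), 58 mm high; loose, leave alone. Origin under its centre.
- tea_tin: Steel tea tin, 66 mm in diameter, 120 mm high; loose, leave alone. Origin under its centre.
- spoon: Steel spoon 170 mm long lying along its x; loose, leave alone.
Mind the look-alikes: they are no part of the job. Leave any yellow look-alike of the vase alone.

How it is judged (in metres and radians):
On the way:
1. the vase is lying in the V rests, foot towards the end stop, while the fingers still hold it (x of vase_foot in the frame of gauge between 0.015 and 0.045 m and x of vase_top in the frame of gauge between 0.015 and 0.045 m and z of vase_foot in the frame of gauge between 0.045 and 0.083 m and z of vase_top in the frame of gauge between 0.045 and 0.083 m and y of vase_foot in the frame of gauge between 0.09 and 0.145 m and y of vase_top in the frame of gauge below 0.03 m and contact force between the fingers and vase above 0.3 N), for 0.05 s.
At the end, for the whole second after the job is handed in: The vase lies at rest in the V rests (its axis within 15 mm sideways and about 20 mm in height of the cradle's axis, within 0.12 rad of its direction), its foot within 4 mm of the end stop and its rim within 4 mm of the jaw's face, the jaw at rest (x of vase_foot in the frame of gauge between 0.015 and 0.045 m and x of vase_top in the frame of gauge between 0.015 and 0.045 m and z of vase_foot in the frame of gauge between 0.045 and 0.083 m and z of vase_top in the frame of gauge between 0.045 and 0.083 m and y of vase_foot in the frame of stop_face between -0.004 and 0.003 m and y of vase_top in the frame of jaw_face between -0.003 and 0.004 m and angle between the z axis of vase and the y axis of gauge, either way round below 0.12 rad and linear speed of vase below 0.02 m/s and velocity of joint jaw between -0.01 and 0.01 m/s); the robot touches nothing.
It fails at once if a bystander is knocked over or moved by more than 40 mm (distance of any of short_vase, sugar_jar, creamer, teapot, cup, tea_tin, spoon from where it was at the start of the episode above 0.04 m or angle between any of short_vase, sugar_jar, creamer, teapot, cup, tea_tin's own z axis and vertical above 0.5 rad).
It also fails if it takes over 72 s, if anything falls off the work surface, if the arm or the gripper's body presses on something with over 40 N, if the wrist force passes 120 N, or if a joint passes its speed limit or range.

### The arm

A 7-joint arm with a two-finger parallel gripper is mounted at the origin on the work surface. World frame = base frame: x ahead of the robot, y to its left, z up, the work surface at z = 0. Lengths are in mm, angles in rad, forces in N, time in s.
With the tool pointing down it reaches from about 400 to 875 mm from the base axis. Payload 4.4 kg.
Tool frame: the origin (TCP) lies at the very end of the fingers, on their centre line; the grasp point (between the pads) lies 19 mm behind it; z points along the fingers, y is the direction in which the jaws open and shut (so a half turn about z gives the same grasp; the last joint's range is limited). The gripper opens to 85 mm and grips with 20 to 120 N. Pads are 22 mm wide; open, the fingers measure 114 mm over their backs; the gripper's body (76 mm by 85 mm) begins 54 mm behind the grasp point. The pads swing forward as they close: fully open they stand 13 mm farther back than shut.
Start: joints at [-1.356, 0.628, 0.038, 1.517, -0.027, 0.996, -0.02], TCP at [180.106, 624.563, 231.313] pointing down, gripper open.
Joint ranges: [-3.06, 3.06], [-0.37, 2.12], [-1.25, 1.32], [0.18, 2.47], [-1.1, 4.24], [0.23, 1.98], [-2.94, 2.94]. Speed limits (rad/s): [2.57, 2.57, 3.14, 3.14, 3.14, 3.14, 3.14].

### API

Orientations are given as [roll, pitch, yaw] about the fixed x, y, z axes, in that order (R = Rz(yaw) Ry(pitch) Rx(roll)).
In Python, from cell import ctrl gives the robot as it stands.
- The arm moves only by the shell command python3 -m crank 'ROWS' [OPENING]. ROWS is JSON, a list that holds one entry, the list of rows, each a list of 6 numbers: the shift along the tool's x, y, z in units of 30 mm (1.0 is 30 mm), then the turn, a rotation vector about the tool's x, y, z in units of 6 degrees (1.0 is 6 degrees). In form: [[[tx, ty, tz, rx, ry, rz], ...]]. A call has 1 to 12 rows; each row shifts and turns the pose as measured when the row begins, along the tool's axes as they then stand; what a row does not reach is not made up. A row lasts 1/12 s, in which the tool goes at most 41.7 mm and 7.16 degrees, less where a joint would pass 70% of its speed; a pose out of reach is approached as far as the arm can. A call is refused whole if a number of a shift passes 1 or a number of a turn 1, either way. A call with a gripper value outside its range is refused whole. OPENING is the gripper command: -1 is fully open, 1 is shut, values between are in proportion, set as the call begins (- or left out, the last holds). The fingers move at their own pace and stop on an object; the grip force is fixed at half the most. Time passes only in rows, so rows that do not move let the fingers close. It gives the time, the measured TCP pose, the force and the opening at its end, in the units of the state.
- ctrl.read_state(): the state, without advancing time (a new reading comes with each control period).
- ctrl.get_image(name): name is "side" or "top"; returns a dict with "color" (400x640x3 uint8, red, green, blue), "depth" (400x640 float32, mm along the optical axis (not along the pixel's ray), 0 where there is no reading), "camera_matrix" (3x3 intrinsics, pixels), "R" (3x3) and "t" (3): a world point X has camera coordinates R X + t. Camera axes: x right, y down, z forward; pixel columns grow to the right and rows downward; lengths in mm; the calibration is good to about 2 mm. A picture is of the moment at which its call begins.
- ctrl.finish_job(): hands the job in, once; it reports no verdict.
Trained networks look in a picture, given as the dict that the camera call returned (one of the last four; its "shot" number tells which), for a name from the list of things; names that differ only in an ending like _2 or _b are one class to them, and where a whole thing is asked for, a point or a joint stands for the part that bears it (a point fixed in the world has none). Each returns a list of dicts, best first, with "conf" (0 to 1); they miss things now and then, are a little off and sometimes report something else, mostly with a low value. They report only what shows in the picture. A call takes as long as a camera call. They do not tell look-alikes from the thing itself.
- ctrl.search_frame(query, picture): "extent" ([centre column, centre row, width, height] in pixels, round what is visible of it).
The state is a dict: "clock": time; "qpos": joint angles; "qd": joint speeds; "tau": joint torques, N m; "eef_pos": TCP position; "tool_rot": TCP orientation; "force": force on the tool from outside, world axes, zero at the start; "torque": the same for the moment, N m; "width": finger opening in mm.
Only numpy, scipy, OpenCV 4.12 (cv2) and the standard library are available. Lean on these libraries where they do the work, as an engineer would, in place of code of your own. Each camera call takes 0.05 s, during which the arm holds its last target. There are 200 camera calls.

## Working session

There is one attempt and no reset: what is moved stays moved. The work goes in short steps, Python scripts to look and compute and a shell command to move; the robot and the scene stay as the last step left them, time stands still between calls to the robot, and variables do not carry over. Pictures are saved under pics/ and viewed, about 8 in all and at most 12, crops included, and the job is handed in when it is done.

```bash
mkdir -p pics; ls; cat > h.py <<'E'
import numpy as np, cv2
from cell import ctrl
from scipy.spatial.transform import Rotation as Ro
def snap(n,f=None):
    p=ctrl.get_image(n)
    if f: cv2.imwrite('pics/'+f,p['color'][:,:,::-1])
    return p
def cloud(p):
    d=p['depth'];v,u=np.mgrid[:400,:640];K=p['camera_matrix']
    c=np.stack([(u-K[0,2])/K[0,0]*d,(v-K[1,2])/K[1,1]*d,d],-1)
    w=(c-np.array(p['t']))@np.array(p['R']); w[d==0]=np.nan
    return w
E
python3 - <<'E'
from h import *
for n in('top','side'):
    p=snap(n,n+'0.png');w=cloud(p)
    np.save(n+'0.npy',w)
    print(n,-np.array(p['R']).T@p['t'])
    for q in['vase','gauge','jaw_grip','short_vase','teapot','tea_tin','spoon','cup','creamer','sugar_jar','jaw']:
        for r in ctrl.search_frame(q,p)[:3]:
            e=r['extent'];u,v=int(e[0]),int(e[1]);print(q,round(r['conf'],2),np.round(e),np.round(w[min(v,399),min(u,639)]))
print(ctrl.read_state())
E
```

```text
pics
top [ 407.57987349  -89.59531652 1215.04123269]
vase 0.77 [396. 241.  20.  16.] [ 478. -319.  122.]
vase 0.65 [375. 264.  19.  15.] [ 406. -257.  116.]
gauge 0.8 [236. 212. 106.  62.] [573. 184.  15.]
jaw_grip 0.86 [214. 219.  33.  40.] [549. 259.  15.]
jaw_grip 0.55 [340. 252.  16.  20.] [ 444. -154.   85.]
short_vase 0.68 [341. 252.   9.  20.] [ 441. -160.   87.]
teapot 0.63 [320. 140.  59.  47.] [785. -88. 126.]
tea_tin 0.61 [409. 184.  27.  24.] [ 654. -367.  117.]
tea_tin 0.17 [394. 239.  22.  19.] [ 484. -316.  110.]
spoon 0.59 [440. 219.  16.  45.] [ 559. -491.   19.]
cup 0.71 [311. 281.  26.  31.] [349. -68.   3.]
creamer 0.81 [360. 228.  24.  15.] [ 522. -220.   50.]
sugar_jar 0.77 [349. 195.  23.  22.] [ 619. -182.   85.]
jaw 0.94 [213. 220.  34.  38.] [546. 264.   9.]
jaw 0.48 [341. 252.  18.  18.] [ 441. -160.   87.]
side [ 504.97120289 -968.73052773  640.1798079 ]
vase 0.76 [289. 276.  29.  70.] [ 480. -354.   98.]
vase 0.59 [255. 261.  29.  63.] [ 410. -292.   91.]
gauge 0.57 [320. 183.  74.  72.] [584. 185.  17.]
jaw_grip 0.93 [307. 166.  35.  30.] [544. 320.  15.
[... 500 characters left out ...]
 [309. 165.  29.  31.] [555. 324.  17.]
{'clock': 1.2, 'qpos': array([-1.35581902,  0.62840171,  0.03849811,  1.517391  , -0.02700251,
        0.99630525, -0.02002061]), 'qd': array([ 0.00161816, -0.00049625, -0.00019521,  0.00233632,  0.00106364,
        0.00181825, -0.00128186]), 'tau': array([ 7.70872994e-04, -5.63285279e+01,  1.22550990e+00, -1.93770987e+01,
        1.07646390e-02,  1.83607357e-03, -1.86669308e-05]), 'eef_pos': array([180.09327058, 624.57028395, 231.3151643 ]), 'tool_rot': array([ 3.14158054e+00, -3.98415452e-05,  2.86077010e+00]), 'force': array([ 0.30515785,  0.33229487, -0.12883588]), 'torque': array([ 0.00633826, -0.01547543,  0.01997391]), 'width': 85.3440659427962}
```

```bash
python3 - <<'E'
import cv2,numpy as np
a=cv2.imread('pics/side0.png');b=cv2.imread('pics/top0.png')
c=cv2.resize(a[220:330,220:330],(300,300));d=cv2.resize(b[210:300,330:420],(300,300))
e=cv2.resize(b[160:270,170:310],None,fx=2.73,fy=2.73)[:300]
cv2.imwrite('pics/c1.png',np.vstack([cv2.resize(np.hstack([c,d]),(600,300)),np.pad(e,((0,0),(0,600),(0,0)))[:, :600]]))
E
```

```text
(no output)
```

View pics/side0.png

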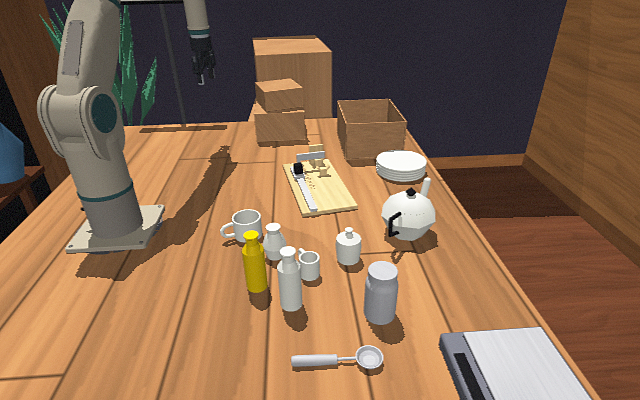

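View pics/c1.png

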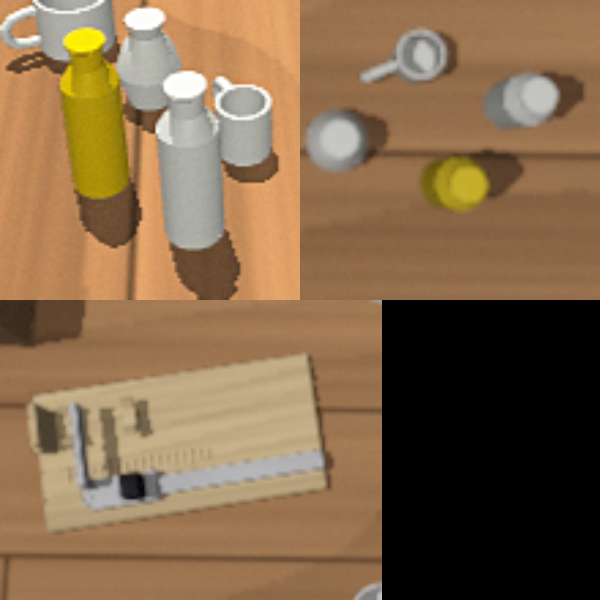

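```bash
python3 - <<'E'
from h import *
from scipy.optimize import minimize
t=np.load('top0.npy');s=np.load('side0.npy')
# board
r=t[150:280,160:320].reshape(-1,3)
f=t[:,:,2][(np.abs(t[:,:,0]-560)<250)&(np.abs(t[:,:,1]-150)<200)&(t[:,:,2]<8)]
print('table z',np.nanmedian(f))
m=(r[:,2]>8)&(r[:,2]<90)&(r[:,0]>440)&(r[:,0]<720)&(r[:,1]>-60)&(r[:,1]<400)
b=r[m]
print(len(b),b.min(0),b.max(0))
bb=b[b[:,2]<30]
print(cv2.minAreaRect(bb[:,:2].astype(np.float32)), cv2.boxPoints(cv2.minAreaRect(bb[:,:2].astype(np.float32))))
for lo,hi in((30,52),(52,70),(70,95)):
    q=b[(b[:,2]>lo)&(b[:,2]<hi)];print(lo,len(q),q.mean(0)); 
q=b[b[:,2]>30];print(np.round(q[np.argsort(q[:,1])][::3]).tolist())
for n,w in(('t',t),('s',s)):
  for c in((478,-325),(408,-262)):
    q=w.reshape(-1,3);q=q[(np.hypot(q[:,0]-c[0],q[:,1]-c[1])<45)&(q[:,2]>15)]
    for lo,hi in((20,100),(105,125),(130,155)):
        k=q[(q[:,2]>lo)&(q[:,2]<hi)]
        if len(k)<4: continue
        rad=24 if hi==100 else 16
        g=minimize(lambda x:np.abs(np.hypot(k[:,0]-x[0],k[:,1]-x[1])-rad).sum(),c,method='Nelder-Mead').x
        print(n,c,lo,len(k),k.mean(0).round(),g.round(1),g and 0 if 0 else '')
E
```

```text
table z -0.5540230556195516
5291 [459.05730435   7.49473611   8.01147898] [719.56367582 399.16507442  88.47611434]
((615.3051147460938, 205.06585693359375), (264.6505432128906, 356.6256103515625), 10.01288890838623) [[453.99216   357.65536  ]
 [515.99854     6.4616375]
 [776.61804    52.47635  ]
 [714.6117    403.67007  ]]
30 325 [568.92664821 284.14978622  38.28478158]
52 190 [562.81196671 287.43546328  62.03591004]
70 186 [590.43269397 325.5249158   76.93299036]
[[502.0, 205.0, 35.0], [498.0, 209.0, 34.0], [505.0, 210.0, 32.0], [518.0, 210.0, 31.0], [527.0, 214.0, 34.0], [531.0, 214.0, 34.0], [515.0, 217.0, 31.0], [505.0, 219.0, 35.0], [504.0, 219.0, 44.0], [507.0, 220.0, 44.0], [511.0, 220.0, 32.0], [521.0, 220.0, 32.0], [524.0, 220.0, 32.0], [528.0, 221.0, 32.0], [517.0, 221.0, 40.0], [516.0, 221.0, 51.0], [499.0, 222.0, 57.0], [522.0, 222.0, 50.0], [512.0, 222.0, 59.0], [525.0, 223.0, 59.0], [528.0, 224.0, 31.0], [508.0, 224.0, 63.0], [531.0, 224.0, 30.0], [527.0, 225.0, 65.0], [499.0, 226.0, 65.0], [502.0, 227.0, 62.0], [515.0, 227.0, 64.0], [498.0, 228.0, 34.0], [528.0, 229.0,
[... 4514 characters left out ...]
0]]
t (478, -325) 20 74 [ 474. -314.   61.] [ 480.2 -332.7] 
t (478, -325) 105 87 [ 477. -324.  112.] [ 479.1 -330.3] 
t (478, -325) 130 93 [ 480. -332.  144.] [ 478.8 -334.7] 
t (408, -262) 20 48 [ 403. -250.   61.] [ 402.6 -269.5] 
t (408, -262) 105 93 [ 403. -262.  112.] [ 402.5 -267.1] 
t (408, -262) 130 98 [ 403. -269.  144.] [ 401.9 -270.5] 
s (478, -325) 20 654 [ 482. -350.   61.] [ 480.8 -331.3] 
s (478, -325) 105 243 [ 481. -344.  113.] [ 480.7 -334.5] 
s (478, -325) 130 183 [ 481. -336.  142.] [ 482.3 -328.8] 
s (408, -262) 20 609 [ 406. -287.   61.] [ 403.3 -267.9] 
s (408, -262) 105 217 [ 405. -281.  114.] [ 403.8 -271.6] 
s (408, -262) 130 164 [ 404. -273.  142.] [ 403.1 -265.4]
```

```bash
cat >> h.py <<'E'
def st():
    s=ctrl.read_state(); return np.array(s['eef_pos']),Ro.from_euler('xyz',s['tool_rot']).as_matrix(),s
def rows(P,R):
    """total shift (tool axes, units of 30mm) and turn (units of 6deg) to reach P,R"""
    p,r,_=st(); return (r.T@(np.array(P)-p)/30).round(2),(Ro.from_matrix(r.T@R).as_rotvec()/np.radians(6)).round(2)
def down(az): # tool down with tool y along azimuth az
    y=np.array([np.cos(az),np.sin(az),0]);z=np.array([0,0,-1.]);return np.stack([np.cross(y,z),y,z],1)
E
python3 - <<'E'
from h import *
p=snap('top');w=cloud(p)
K=np.array(p['camera_matrix']);R=np.array(p['R']);t=np.array(p['t']);C=-R.T@t
img=p['color'].astype(int);hsv=cv2.cvtColor(p['color'],cv2.COLOR_RGB2HSV)
m=((w[...,2]>9)&(w[...,2]<32)&(w[...,0]>460)&(w[...,0]<690)&(w[...,1]>0)&(w[...,1]<375)).astype(np.uint8)
m=cv2.morphologyEx(m,cv2.MORPH_OPEN,np.ones((3,3),np.uint8))
n,l,s,c=cv2.connectedComponentsWithStats(m);i=1+s[1:,4].argmax()
print(s[i]); q=w[l==i]
rc=cv2.minAreaRect(q[:,:2].astype(np.float32));print(rc);print(cv2.boxPoints(rc))
# direct corner pixels
px=np.array([(33,400),(308,352),(328,488),(48,531)])-[0,300];px=px/2.73+[170,160]
d=np.c_[px,np.ones(4)]@np.linalg.inv(K).T@R; X=C+d*((14-C[2])/d[:,2])[:,None];print(X.round(1))
A=np.array([[80,165],[80,-175],[-90,-175],[-90,165]],float)
def fit(A,B):
    a,b=A-A.mean(0),B-B.mean(0);th=np.arctan2((a[:,0]*b[:,1]-a[:,1]*b[:,0]).sum(),(a*b).sum())
    r=np.array([[np.cos(th),-np.sin(th)],[np.sin(th),np.cos(th)]]);return th,B.mean(0)-r@A.mean(0),r
th,o,r=fit(A,X[:,:2]);print(th,o,(A@r.T+o-X[:,:2]).round(1))
b=cv2.boxPoints(rc)
b=np.array([min(b,key=lambda v:np.hypot(*(v-x[:2]))) for x in X])
th,o,r=fit(A,b);print(th,o,(A@r.T+o-b).round(1))
q=w.reshape(-1,3);q=q[(q[:,2]>60)&(q[:,2]<69)&(abs(q[:,0]-512)<25)&(abs(q[:,1]-232)<20)];print('grip',len(q),q.min(0),q.max(0),(q.min(0)+q.max(0))/2)
E
```

```text
[ 183  180  106   65 4305]
((570.5468139648438, 188.32032775878906), (169.79351806640625, 339.3551330566406), 9.717154502868652)
[[458.22916  341.23428 ]
 [515.50696    6.747876]
 [682.8645    35.406372]
 [625.5867   369.8928  ]]
[[619.2 367.1  14. ]
 [684.3  32.5  14. ]
 [516.4   3.3  14. ]
 [460.2 336.8  14. ]]
0.1797077364323602 [574.0494942  190.74215691] [[ 4.1  0.3]
 [-0.3  0.3]
 [ 0.4 -0.8]
 [-4.2  0.2]]
0.16959615432729622 [574.63115746 194.09251436] [[ 0.   0.3]
 [ 0.2 -0.3]
 [-0.  -0.3]
 [-0.2  0.3]]
grip 62 [498.41612385 220.45018794  60.02597921] [527.3221214  243.81152538  67.99354032] [512.86912263 232.13085666  64.00975977]
```

```bash
cat >> h.py <<'E'
TH=0.1696;XD=np.array([np.cos(TH),np.sin(TH),0]);YD=np.array([-np.sin(TH),np.cos(TH),0]);G0=np.array([574.6,194.1,0])
def G(x,y,z): return G0+x*XD+y*YD+np.array([0,0,z])
E
python3 - <<'E'
from h import *
print(rows(G(-55,48,130),down(TH)),rows(G(-55,48,130),down(TH+np.pi)))
E
```

```text
(array([-14.26,  -9.5 ,   3.38]), array([ 0. , -0. , 10.7])) (array([-14.26,  -9.5 ,   3.38]), array([  0. ,   0. , -19.3]))
```

```bash
python3 -m crank '[[[-1,-0.67,0.2,0,0,0],[-1,-0.67,0.2,0,0,0],[-1,-0.67,0.2,0,0,0],[-1,-0.67,0.2,0,0,0],[-1,-0.67,0.2,0,0,0],[-1,-0.67,0.2,0,0,0],[-1,-0.67,0.2,0,0,0],[-1,-0.67,0.2,0,0,0],[-1,-0.67,0.2,0,0,0],[-1,-0.67,0.2,0,0,0],[-1,-0.67,0.2,0,0,0],[-1,-0.67,0.2,0,0,0]]]' -0.18
python3 - <<'E'
from h import *
print(rows(G(-55,48,130),down(TH)),st()[2]['qpos'])
E
```

```text
clock: 2.25
eef_pos: [464.4, 294.6, 154.8]
tool_rot: [3.127, -0.005, 2.883]
force: [-0.0, 0.8, 0.3]
width: 50.6
(array([-2.08, -1.62,  0.79]), array([ 0.1 , -0.12, 10.91])) [-0.60465074  0.58298927 -0.00523219  1.883139   -0.01619057  0.66763952
  0.71561528]
```

```bash
python3 -m crank '[[[0,0,0,0,0,0.9],[0,0,0,0,0,1],[0,0,0,0,0,1],[0,0,0,0,0,1],[0,0,0,0,0,1],[0,0,0,0,0,1],[0,0,0,0,0,1],[0,0,0,0,0,1],[0,0,0,0,0,1],[0,0,0,0,0,0.9],[0,0,0,0,0,0.9],[0,0,0,0,0,0]]]'
python3 - <<'E'
from h import *
print(rows(G(-55,48,130),down(TH)),rows(G(-55,48,37),down(TH)),st()[2]['qpos'])
E
```

```text
clock: 3.25
eef_pos: [476.2, 279.9, 154.7]
tool_rot: [3.135, -0.01, 1.681]
force: [0.4, 1.1, -0.1]
width: 50.2
(array([-1.72,  1.01,  0.81]), array([ 0.07, -0.09, -0.56])) (array([-1.75,  0.99,  3.91]), array([ 0.07, -0.09, -0.56])) [-0.80568335  0.61038007  0.34761511  1.88629413 -0.32259272  0.68897454
 -0.15604268]
```

```bash
python3 -m crank '[[[-0.6,0.35,0.3,0,0,-0.3],[-0.6,0.35,0.3,0,0,-0.3],[-0.5,0.3,0.2,0,0,0],[0,0,0,0,0,0]]]'
python3 - <<'E'
from h import *
print(rows(G(-55,48,37),down(TH)),st()[2]['qpos'])
E
```

```text
clock: 3.58
eef_pos: [514.4, 235.8, 130.3]
tool_rot: [3.132, -0.011, 1.764]
force: [0.2, 0.5, 0.2]
width: 50.4
(array([-0.14, -0.13,  3.11]), array([ 0.09, -0.11,  0.23])) [-0.66395728  0.655564    0.29399087  1.86909179 -0.31104703  0.64897634
  0.01368232]
```

```bash
python3 -m crank '[[[-0.1,-0.1,0.5,0.05,-0.1,0.2],[-0.04,-0.03,0.6,0.05,0,0],[0,0,0.7,0,0,0],[0,0,0.6,0,0,0],[0,0,0.5,0,0,0],[0,0,0,0,0,0],[0,0,0,0,0,0]]]'
python3 - <<'E'
from h import *
print(rows(G(-55,48,37),down(TH)),st()[2]['qpos'])
E
```

```text
clock: 4.17
eef_pos: [512.1, 235.4, 42.4]
tool_rot: [3.139, -0.006, 1.756]
force: [0.9, -0.1, 0.5]
width: 50.4
(array([-0.11, -0.01,  0.18]), array([ 0.02, -0.06,  0.15])) [-0.62089452  0.79203306  0.22487604  1.90913648 -0.36540117  0.47633171
  0.05044013]
```

```bash
python3 -m crank '[[[0,0,0,0,0,0],[0,0,0,0,0,0],[0,0,0,0,0,0],[0,0,0,0,0,0],[0,0,0,0,0,0],[0,0,0,0,0,0]]]' 1
python3 -m crank '[[[-0.3,0,0,0,0,0],[-0.5,0,0,0,0,0],[-0.6,0,0,0,0,0],[-0.6,0,0,0,0,0],[-0.6,0,0,0,0,0],[-0.6,0,0,0,0,0],[-0.6,0,0,0,0,0],[-0.6,0,0,0,0,0],[-0.4,0,0,0,0,0],[0,0,0,0,0,0]]]'
python3 - <<'E'
from h import *
print(rows(G(-55,-118,42),down(TH)),st()[2]['qpos'])
E
```

```text
clock: 4.67
eef_pos: [512.2, 236.5, 43.9]
tool_rot: [3.137, -0.007, 1.757]
force: [0.8, -0.2, -7.2]
width: 28.7
clock: 5.5
eef_pos: [536.3, 98.9, 44.0]
tool_rot: [3.139, -0.024, 1.755]
force: [2.3, -2.5, -10.3]
width: 28.8
(array([-1.02, -0.05,  0.04]), array([ 0.02, -0.23,  0.14])) [-0.32329766  0.76835654  0.16161296  1.95681226 -0.32370718  0.43988381
  0.27226099]
```

```bash
python3 -m crank '[[[-0.4,0,0,0,-0.1,0],[-0.4,0,0,0,-0.1,0],[-0.2,0,0,0,0,0],[0,0,0,0,0,0]]]'
python3 -m crank '[[[0,0,0,0,0,0],[0,0,0,0,0,0],[0,0,-0.3,0,0,0],[0,0,-0.8,0,0,0],[0,0,-1,0,0,0],[0,0,-1,0,0,0],[0,0,-1,0,0,0],[0,0,-1,0,0,0],[0,0,-1,0,0,0],[0,0,0,0,0,0]]]' -0.1
python3 - <<'E'
from h import *
print(rows(G(-55,-118,42),down(TH)),st()[2]['qpos'])
E
```

```text
clock: 5.83
eef_pos: [541.2, 70.7, 43.9]
tool_rot: [3.139, -0.006, 1.757]
force: [0.6, -1.6, -7.7]
width: 28.5
clock: 6.67
eef_pos: [541.7, 69.9, 242.9]
tool_rot: [3.134, -0.003, 1.764]
force: [0.2, 0.3, -0.4]
width: 47.0
(array([-0.06, -0.11,  6.7 ]), array([ 0.08, -0.03,  0.23])) [-0.38839164  0.47722772  0.31164533  1.80858436 -0.18958613  0.87685723
  0.20475508]
```

```bash
cat > fk.py <<'E'
import numpy as np
from scipy.spatial.transform import Rotation as Ro
from scipy.optimize import least_squares
import itertools
LO=np.array([-3.06,-.37,-1.25,.18,-1.1,.23,-2.94]);HI=np.array([3.06,2.12,1.32,2.47,4.24,1.98,2.94])
z=lambda a:Ro.from_euler('z',a).as_matrix()
y=lambda a:Ro.from_euler('y',a).as_matrix()
def fk(q,s,P,pts=False):
    h,L1,a1,a2,L2,a3,L3,a0,c1,c7=P
    R=z(s[0]*q[0]+c1);p=np.array([0,0,h])+R@[a0,0,0]
    R=R@y(q[1])@z(s[1]*q[2]);p=p+R@[a1,0,L1];e=p
    R=R@y(q[3]);p=p+R@[a2,0,L2]
    R=R@z(s[2]*q[4])@y(q[5]);w=p;p=p+R@[a3,0,L3]
    R=R@z(s[3]*q[6]+c7)
    return (p,R,e,w) if pts else (p,R)
E
cat > data.py <<'E'
D=[([-1.35581902,0.62840171,0.03849811,1.517391,-0.02700251,0.99630525,-0.02002061],[180.093,624.57,231.315],[3.14158,0,2.86077]),
([-0.60465074,0.58298927,-0.00523219,1.883139,-0.01619057,0.66763952,0.71561528],[464.4,294.6,154.8],[3.127,-.005,2.883]),
([-0.80568335,0.61038007,0.34761511,1.88629413,-0.32259272,0.68897454,-0.15604268],[476.2,279.9,154.7],[3.135,-.01,1.681]),
([-0.66395728,0.655564,0.29399087,1.86909179,-0.31104703,0.64897634,0.01368232],[514.4,235.8,130.3],[3.132,-.011,1.764]),
([-0.62089452,0.79203306,0.22487604,1.90913648,-0.36540117,0.47633171,0.05044013],[512.1,235.4,42.4],[3.139,-.006,1.756]),
([-0.32329766,0.76835654,0.16161296,1.95681226,-0.32370718,0.43988381,0.27226099],[536.3,98.9,44.0],[3.139,-.024,1.755]),
([-0.38839164,0.47722772,0.31164533,1.80858436,-0.18958613,0.87685723,0.20475508],[541.7,69.9,242.9],[3.134,-.003,1.764])]
E
python3 - <<'E'
from fk import *;from data import D
best=[]
for s in itertools.product([1,-1],repeat=4):
  for c1 in(0,np.pi):
   for c7 in(0,np.pi/2,np.pi,-np.pi/2):
    def f(P):
        o=[]
        for q,p,e in D:
            a,R=fk(q,s,list(P)+[c1,c7]);o+=list(a-p)+list(300*(Ro.from_matrix(R.T@Ro.from_euler('xyz',e).as_matrix()).as_rotvec()))
        return np.r_[o,(P[[2,3,5,7]])*.02]
    x0=np.array([330,350,0,0,350,0,250,0.])
    if np.abs(f(x0)).mean()>150: continue
    r=least_squares(f,x0);best.append((r.cost,s,c1,c7,r.x.round(1),np.abs(r.fun).max()))
best.sort(key=lambda b:b[0])
for b in best[:4]:print(b)
E
```

```text
(np.float64(576.6859115487467), (-1, -1, -1, -1), 0, 1.5707963267948966, array([-449.3,  536.2,   41.1,   -8.5,  361.4,  -34. , -458.6,  -40.5]), np.float64(24.865988742387856))
(np.float64(72116.6501401037), (-1, 1, -1, -1), 0, 1.5707963267948966, array([-765.6,  745.8,  -42.2,   85.6,  421.1,  285. , -674.2,  217. ]), np.float64(169.63639235657098))
(np.float64(86329.00289804937), (-1, -1, 1, -1), 0, 1.5707963267948966, array([ 70.9, 542.2,   6.3,  -7.8, 376.8,  -6.4,  77. ,  -0.6]), np.float64(194.76912181442287))
(np.float64(118605.63430664859), (-1, -1, -1, 1), 0, 1.5707963267948966, array([-449.3,  536.2,   41.1,   -8.5,  361.4,  -34. , -458.6,  -40.5]), np.float64(429.4346591202163))
```

```bash
python3 -m crank '[[[0,0,-0.5,0,-1,0],[0,0,-0.5,0,-1,0],[0,0,0,0,-1,0],[0,0,0,0,-1,0],[0,0,0,0,-1,0],[0,0,0,0,0,0],[0,0,0,0,0,0]]]'
python3 -c "
from h import *
s=st()[2];print([*map(list,(s['qpos'],s['eef_pos'],s['tool_rot']))])"
python3 -m crank '[[[0,0,-0.5,1,0,0],[0,0,-0.5,1,0,0],[0,0,0,1,0,0],[0,0,0,1,0,0],[0,0,0,0,0,0],[0,0,0,0,0,0]]]'
python3 - <<'E'
from h import *
s=st()[2];print([*map(list,(s['qpos'],s['eef_pos'],s['tool_rot']))])
E
```

```text
clock: 7.25
eef_pos: [545.5, 66.0, 286.1]
tool_rot: [3.106, 0.538, 1.737]
force: [0.0, -1.9, 1.3]
width: 46.6
[[np.float64(-0.8852571895402992), np.float64(0.5539393087652321), np.float64(0.6040221772364138), np.float64(1.783799212794592), np.float64(0.2835680562556032), np.float64(0.9684116101393883), np.float64(-0.3396010047516337)], [np.float64(545.5255135711211), np.float64(66.04483006938462), np.float64(286.10345115389845)], [np.float64(3.1057293438155726), np.float64(0.5384799666980378), np.float64(1.7372064281186406)]]
clock: 7.75
eef_pos: [536.8, 74.4, 313.8]
tool_rot: [-2.732, 0.514, 1.731]
force: [0.5, 0.2, -0.3]
width: 47.0
[[np.float64(-0.6906802446038897), np.float64(0.7449348023737635), np.float64(0.54270200358527), np.float64(1.3650615992880009), np.float64(0.09850553380896705), np.float64(1.5731884214115264), np.float64(-0.15885577777122223)], [np.float64(536.8173168633252), np.float64(74.39623319121229), np.float64(313.79671852674045)], [np.float64(-2.732208831658951), np.float64(0.5142353873365431), np.float64(1.7313075061769703)]]
```

```bash
cat >> data.py <<'E'
D+=[([-0.8852571895402992,0.5539393087652321,0.6040221772364138,1.783799212794592,0.2835680562556032,0.9684116101393883,-0.3396010047516337],[545.5255,66.0448,286.1035],[3.10573,.53848,1.737206]),
([-0.6906802446038897,0.7449348023737635,0.54270200358527,1.3650615992880009,0.09850553380896705,1.5731884214115264,-0.15885577777122223],[536.8173,74.3962,313.7967],[-2.73220883,.514235387,1.731307506])]
E
cat > fk.py <<'E'
import numpy as np
from scipy.spatial.transform import Rotation as Ro
from scipy.optimize import least_squares
LO=np.array([-3.06,-.37,-1.25,.18,-1.1,.23,-2.94]);HI=np.array([3.06,2.12,1.32,2.47,4.24,1.98,2.94])
z=lambda a:Ro.from_euler('z',a).as_matrix()
y=lambda a:Ro.from_euler('y',a).as_matrix()
def fk(q,P,pts=False):
    h,L1,L2,L3,a0,a1,a2,a3,b1,b2,b3=P
    R=z(-q[0]);p=np.array([0,0,h])+R@[a0,0,0]
    R=R@y(q[1])@z(-q[2]);p=p+R@[a1,b1,L1];e=p
    R=R@y(q[3]);p=p+R@[a2,b2,L2];w=p
    R=R@z(-q[4])@y(q[5]);p=p+R@[a3,b3,L3]
    R=R@z(-q[6]+np.pi/2)
    return (p,R,e,w) if pts else (p,R)
E
python3 - <<'E'
from fk import *;from data import D
def f(P):
    o=[]
    for q,p,e in D:
        a,R=fk(q,P);o+=list(a-p)+list(300*(Ro.from_matrix(R.T@Ro.from_euler('xyz',e).as_matrix()).as_rotvec()))
    return np.r_[o,P[4:]*.02]
r=least_squares(f,[330,400,380,250]+[0]*7);print(r.x.round(1).tolist(),r.cost);print(r.fun[:-7].reshape(-1,6).round(1))
E
```

```text
[335.1, 553.8, 380.7, 342.9, -1.1, 8.1, -0.6, -0.1, -13.7, -13.7, 0.6] 13.543739577836913
[[-0.6  1.4 -1.6 -0.  -0.   0. ]
 [ 1.4  2.3 -1.4 -0.1  0.1 -0.1]
 [-0.  -1.1  0.9  0.1  0.   0.1]
 [-0.1 -0.8  0.5  0.1 -0.   0.1]
 [-0.3 -0.5 -0.1 -0.  -0.  -0.1]
 [ 0.1 -0.1 -0.6  0.   0.   0.1]
 [ 0.3 -0.5  0.7  0.1 -0.1  0.1]
 [-2.5  0.   1.1  0.  -0.   0. ]
 [-0.5  0.2  0.5  0.   0.   0. ]]
```

```bash
cat >> fk.py <<'E'
P0=[335.1,553.8,380.7,342.9,-1.1,8.1,-.6,-.1,-13.7,-13.7,.6]
def orient(az,th):  # tool z points az horizontally, th below horizontal; tool x on the lower/back side
    h=np.array([np.cos(az),np.sin(az),0]);u=np.array([0,0,1.])
    zt=np.cos(th)*h-np.sin(th)*u; xt=-np.sin(th)*h-np.cos(th)*u
    return np.stack([xt,np.cross(zt,xt),zt],1)
def ik(p,R,q0s,m=.06):
    best=None
    for q0 in q0s:
        f=lambda q:np.r_[(lambda a:np.r_[a[0]-p,300*Ro.from_matrix(a[1].T@R).as_rotvec()])(fk(q,P0)),.02*(q-q0)]
        r=least_squares(f,np.clip(q0,LO+m+.01,HI-m-.01),bounds=(LO+m,HI-m))
        if best is None or r.cost<best[0]: best=(r.cost,r.x)
    return best
E
python3 - <<'E'
from fk import *;from h import G,YD,TH
rng=np.random.default_rng(0)
cur=np.array([-.69,.745,.543,1.365,.0985,1.573,-.159])
S=[cur]+[np.clip(cur+rng.normal(0,.5,7),LO+.1,HI-.1) for _ in range(6)]
V=np.array([480,-332,0.])
for thd in(20,30,40):
  for azd in(-110,-95,-80,20):
    R=orient(np.radians(azd),np.radians(thd));g=V+[0,0,70];p=g+19*R[:,2]
    c,q=ik(p,R,S);_,_,e,w=fk(q,P0,True);print('pick',thd,azd,round(c,2),q.round(2),e.round(),w.round())
  # place: foot along +YD ; zt=sin(th)*YD - cos(th)*u ; xt=cos(th)YD+sin(th)u
  th=np.radians(thd);u=np.array([0,0,1.]);zt=np.sin(th)*YD-np.cos(th)*u;xt=np.cos(th)*YD+np.sin(th)*u
  R=np.stack([xt,np.cross(zt,xt),zt],1);p=G(30,68,62)+19*zt
  for R2 in(R,R@np.diag([-1,-1,1])):
    c,q=ik(p,R2,S);_,_,e,w=fk(q,P0,True);print('place',thd,round(c,2),q.round(2),e.round(),w.round())
E
```

```text
pick 20 -110 0.0 [-0.4   1.34  0.71  1.79  0.63  0.76 -0.94] [501. 193. 466.] [584. -46. 181.]
pick 20 -95 0.0 [-0.49  1.37  0.76  2.    1.08  0.48 -1.33] [485. 241. 449.] [507. -29. 181.]
pick 20 -80 0.0 [-0.08  1.16  0.12  2.2   1.82  1.16 -1.83] [510.  25. 548.] [428. -32. 181.]
pick 20 20 370.79 [ 1.72  1.4  -0.96  2.18  4.18  0.29 -0.88] [ -82. -541.  412.] [ 191. -398.  188.]
place 20 0.0 [-0.04  0.89 -0.42  1.71 -0.05  0.53 -0.09] [439.   9. 672.] [611. 156. 366.]
place 20 0.0 [-0.55  0.93  0.43  1.71 -1.04  0.83 -2.42] [385. 218. 667.] [611. 157. 366.]
pick 30 -110 0.0 [-0.35  1.23  0.71  1.84  0.56  0.63 -0.83] [494. 166. 521.] [576. -69. 232.]
pick 30 -95 0.0 [-0.37  1.2   0.65  2.04  1.22  0.47 -1.35] [484. 171. 540.] [505. -53. 232.]
pick 30 -80 0.0 [ 0.04  1.04  0.04  2.23  1.88  1.05 -1.72] [479. -33. 609.] [432. -56. 232.]
pick 30 20 162.46 [ 1.6   1.22 -0.86  2.18  4.18  0.29 -1.03] [ -19. -525.  509.] [ 213. -402.  233.]
place 30 0.0 [ 0.14  0.97 -0.59  1.72 -0.1   0.52  0.04] [457. -71. 638.] [620. 106. 342.]
place 30 0.0 [-0.33  0.92  0.19  1.72 -1.04  0.81 -2.33] [423. 128. 668.] [620. 106. 342.]
pick 40 -110 0.0 [-0.28  1.12  0.66  1.87  0.51  0.54 -0.7 ] [482. 121. 578.] [565. -99. 279.]
pick 40 -95 0.0 [-0.33  1.12  0.7   2.05  1.09  0.29 -1.13] [474. 146. 580.] [502. -85. 278.]
pick 40 -80 0.0 [ 0.15  0.93 -0.02  2.22  1.89  0.89 -1.57] [441. -82. 659.] [438. -88. 278.]
pick 40 20 120.53 [ 1.68  1.31 -1.19  2.14  1.8   0.29  1.29] [ -56. -536.  460.] [ 252. -403.  281.]
place 40 0.0 [ 0.29  1.07 -0.74  1.71 -0.13  0.53  0.15] [ 470. -146.  588.] [628.  61. 310.]
place 40 0.0 [-0.13  0.95 -0.02  1.71 -1.04  0.82 -2.24] [453.  45. 649.] [627.  61. 310.]
```

```bash
cat >> h.py <<'E'
from fk import orient
V=np.array([480,-332,0.])
RP=orient(np.radians(-100),np.radians(30))
def pick(back,zg=70): return V+[0,0,zg]+(19-back)*RP[:,2]
E
python3 - <<'E'
from h import *
print(pick(150),rows(pick(150),RP))
E
```

```text
[ 499.70026905 -220.27422231  135.5       ] (array([-5.35,  1.36, 10.14]), array([-1.52, -4.46,  3.27]))
```

```bash
python3 -m crank '[[[0,0,0,-0.25,-0.75,0.55],[0,0,0,-0.25,-0.75,0.55],[0,0,0,-0.25,-0.75,0.55],[0,0,0,-0.25,-0.75,0.55],[0,0,0,-0.25,-0.75,0.55],[0,0,0,-0.25,-0.75,0.55],[0,0,0,0,0,0]]]' -0.55
python3 - <<'E'
from h import *
print(rows(pick(150),RP),st()[2]['qpos'].round(2))
E
```

```text
clock: 8.33
eef_pos: [535.1, 61.6, 321.2]
tool_rot: [3.084, 1.043, 1.33]
force: [-1.2, 1.3, -0.9]
width: 66.3
(array([ 0.6 ,  0.45, 11.29]), array([ 0.  , -0.04, -0.32])) [-0.97  0.9   0.75  1.49  0.33  1.48 -0.61]
```

```bash
python3 -m crank '[[[0.05,0.04,0.7,0,0,-0.1],[0.05,0.04,0.9,0,0,-0.1],[0.05,0.04,1,0,0,-0.1],[0.05,0.04,1,0,0,0],[0.05,0.04,1,0,0,0],[0.05,0.04,1,0,0,0],[0.05,0.04,1,0,0,0],[0.05,0.04,1,0,0,0],[0.05,0.04,1,0,0,0],[0.05,0.04,0.8,0,0,0],[0.05,0.04,0.6,0,0,0],[0,0,0,0,0,0]]]'
python3 - <<'E'
from h import *
print(rows(pick(150),RP),st()[2]['qpos'].round(2))
E
```

```text
clock: 9.33
eef_pos: [502.3, -199.0, 153.1]
tool_rot: [3.129, 0.976, 1.385]
force: [-0.0, -0.7, -0.2]
width: 66.3
(array([0.09, 0.03, 0.92]), array([ 0.02, -0.68, -0.06])) [-0.66  1.02  0.76  1.94  0.47  0.71 -0.68]
```

```bash
python3 -m crank '[[[0,0,0.5,0,-0.4,0],[0.1,0,0.4,0,-0.3,0],[0,0,0.7,0,0,0],[0,0,0.8,0,0,0],[0,0,0.5,0,0,0],[0,0,0,0,0,0],[0,0,0,0,0,0]]]'
python3 - <<'E'
from h import *
print(rows(pick(0),RP),st()[2]['qpos'].round(2))
a=snap('side')['color'][150:350,170:420];b=snap('top')['color'][170:300,280:440]
cv2.imwrite('pics/pre.png',np.hstack([cv2.resize(a,(500,400),interpolation=2),cv2.resize(b,(300,244))if 0 else np.pad(cv2.resize(b,(290,236)),((0,164),(0,0),(0,0)))])[:,:,::-1])
E
```

```text
clock: 9.92
eef_pos: [493.3, -271.7, 110.8]
tool_rot: [3.103, 1.024, 1.36]
force: [-0.3, 0.8, -0.1]
width: 66.1
(array([ 0.08, -0.11,  3.1 ]), array([ 0.07, -0.22, -0.18])) [-0.58  1.15  0.81  1.98  0.53  0.53 -0.75]
```

View pics/pre.png

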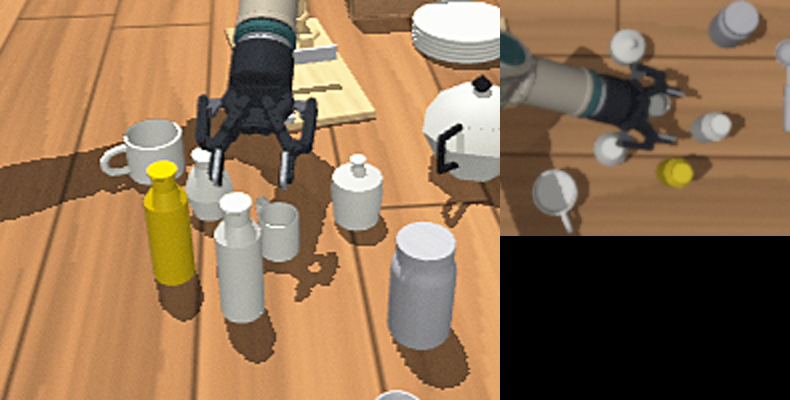

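The picture shows the open fingers at crop (220–290,180), lined up with the white vase (240,260). The yellow one (168,225) is just left of the left finger, and the low china is underneath.

```bash
python3 -m crank '[[[0.03,-0.06,0.4,0.05,-0.1,-0.1],[0.03,-0.05,0.6,0,-0.1,-0.1],[0,0,0.7,0,0,0],[0,0,0.6,0,0,0],[0,0,0.4,0,0,0],[0,0,0.2,0,0,0],[0,0,0,0,0,0],[0,0,0,0,0,0]]]'
python3 - <<'E'
from h import *
print(rows(pick(0),RP),st()[2]['qpos'].round(2))
a=snap('side')['color'][180:330,190:390]
cv2.imwrite('pics/pre2.png',cv2.resize(a,(600,450),interpolation=2)[:,:,::-1])
E
```

```text
clock: 10.68
eef_pos: [484.9, -340.5, 61.9]
tool_rot: [3.137, 1.036, 1.41]
force: [0.2, -0.7, -0.3]
width: 66.4
(array([-0.11, -0.22,  0.28]), array([ 0.16, -0.1 ,  0.06])) [-0.49  1.29  0.86  1.99  0.59  0.34 -0.79]
```

View pics/pre2.png

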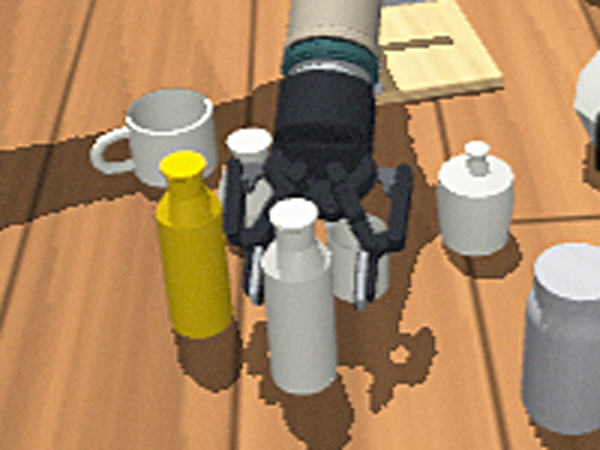

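The vase stands between the fingers, about 6 mm nearer the left one, which agrees with the computed −0.22 in y.

```bash
python3 -m crank '[[[-0.05,-0.12,0.1,0.1,0,0],[-0.05,-0.1,0.15,0,0,0],[0,0,0.05,0,0,0],[0,0,0,0,0,0],[0,0,0,0,0,0]]]'
python3 -m crank '[[[0,0,0,0,0,0],[0,0,0,0,0,0],[0,0,0,0,0,0],[0,0,0,0,0,0],[0,0,0,0,0,0],[0,0,0,0,0,0]]]' 1
python3 - <<'E'
from h import *
print(rows(pick(0),RP),st()[2]['qpos'].round(2))
E
```

```text
clock: 11.15
eef_pos: [479.4, -346.5, 60.3]
tool_rot: [3.141, 1.033, 1.409]
force: [0.6, 0.2, -0.1]
width: 65.9
clock: 11.65
eef_pos: [478.9, -346.2, 60.8]
tool_rot: [3.141, 1.033, 1.408]
force: [-0.0, 0.5, 0.5]
width: 46.1
(array([-0.03, -0.05,  0.07]), array([ 0.1 , -0.13,  0.06])) [-0.48  1.29  0.86  1.99  0.59  0.33 -0.79]
```

```bash
python3 -m crank '[[[-0.4,0,-0.25,0,0,0],[-0.6,0,-0.35,0,0,0],[-0.8,0,-0.45,0,0,0],[-0.8,0,-0.45,0,0,0],[-0.8,0,-0.45,0,0,0],[-0.8,0,-0.45,0,0,0],[-0.8,0,-0.45,0,0,0],[-0.6,0,-0.35,0,0,0],[0,0,0,0,0,0]]]'
python3 - <<'E'
from h import *
s=st();f=s[0]-19*s[1][:,2]; print(f,s[2]['qpos'].round(2))
E
```

```text
clock: 12.4
eef_pos: [480.6, -345.6, 247.9]
tool_rot: [-3.123, 1.013, 1.437]
force: [0.2, -0.5, -4.2]
width: 46.6
[ 483.1603989  -329.67505704  257.92682677] [-0.5   0.9   0.92  2.    0.67  0.57 -0.55]
```

```bash
cat >> h.py <<'E'
def RL(thd=30):
    th=np.radians(thd);u=np.array([0,0,1.]);zt=np.sin(th)*YD-np.cos(th)*u;xt=np.cos(th)*YD+np.sin(th)*u
    return np.stack([xt,np.cross(zt,xt),zt],1)
E
python3 - <<'E'
from h import *; from fk import *
p,R,s=st();q=s['qpos']
print(rows([545,-60,290],RL()))
r=Ro.from_matrix(R.T@RL()).as_rotvec()
for k in np.linspace(0,1,6):
    c,q=ik(np.array([545,-60+60*k,290]),R@Ro.from_rotvec(k*r).as_matrix(),[q]);print(k,round(c,2),q.round(2))
E
```

```text
(array([ 3.95,  0.68, -9.01]), array([-0.92, 14.52, -3.25]))
0.0 0.0 [-0.84  0.87  0.78  1.66  0.4   1.2  -0.54]
0.2 0.0 [-0.74  0.69  0.68  1.68  0.29  1.13 -0.37]
0.4 0.0 [-0.58  0.55  0.57  1.69  0.12  1.08 -0.14]
0.6000000000000001 0.0 [-0.35  0.48  0.44  1.69 -0.11  1.07  0.15]
0.8 0.0 [-0.11  0.48  0.31  1.68 -0.37  1.14  0.47]
1.0 0.0 [ 0.11  0.54  0.2   1.66 -0.6   1.27  0.74]
```

Well inside the joint ranges. I'll translate, then rotate.

```bash
python3 -m crank '[[[0.2,0.05,-0.5,0,0,0],[0.35,0.06,-0.8,0,0,0],[0.4,0.06,-0.9,0,0,0],[0.4,0.06,-0.9,0,0,0],[0.4,0.06,-0.9,0,0,0],[0.4,0.06,-0.9,0,0,0],[0.4,0.06,-0.9,0,0,0],[0.4,0.06,-0.9,0,0,0],[0.4,0.06,-0.9,0,0,0],[0.35,0.06,-0.8,0,0,0],[0.2,0.05,-0.5,0,0,0],[0,0,0,0,0,0]]]'
python3 -m crank '[[[0,0,0,0,0.4,-0.1],[0,0,0,0,0.7,-0.2],[0,0,0,-0.1,0.9,-0.2],[0,0,0,-0.1,0.9,-0.2],[0,0,0,-0.1,0.9,-0.2],[0,0,0,-0.1,0.9,-0.2],[0,0,0,-0.1,0.9,-0.2],[0,0,0,-0.1,0.9,-0.2],[0,0,0,-0.1,0.9,-0.2],[0,0,0,-0.1,0.7,-0.2],[0,0,0,0,0,0]]]'
python3 - <<'E'
from h import *
print(rows(G(30,68,160),RL()),st()[2]['qpos'].round(2))
E
```

```text
clock: 13.4
eef_pos: [540.8, -41.8, 268.5]
tool_rot: [-3.095, 0.993, 1.458]
force: [0.4, -0.1, -4.1]
width: 46.2
clock: 14.32
eef_pos: [528.8, -51.0, 257.5]
tool_rot: [-3.074, 0.092, 1.626]
force: [-1.2, -1.7, -4.9]
width: 46.3
(array([10.69,  2.86,  2.09]), array([-0.39,  5.83, -1.28])) [-0.27  0.48  0.38  1.77 -0.09  0.97  0.18]
```

```bash
python3 -m crank '[[[0.3,0.1,0,-0.05,0.8,-0.2],[0.5,0.2,0,-0.1,0.9,-0.2],[0.7,0.3,0,-0.1,0.9,-0.2],[0.7,0.3,0,-0.05,0.9,-0.2],[0.7,0.3,0,-0.05,0.9,-0.2],[0.7,0.3,0,-0.05,0.9,-0.2],[0.5,0.2,0,0,0.4,-0.1],[0,0,0,0,0,0]]]'
python3 - <<'E'
from h import *
print(rows(G(30,68,160),RL()),st()[2]['qpos'].round(2))
E
```

```text
clock: 14.98
eef_pos: [556.9, 66.2, 272.7]
tool_rot: [-3.115, -0.518, 1.72]
force: [0.4, 0.3, -4.1]
width: 46.2
(array([3.71, 2.34, 6.38]), array([-0.15,  0.05, -0.17])) [ 0.07  0.56  0.08  1.67 -0.58  1.18  0.6 ]
```

```bash
python3 -m crank '[[[0.4,0.25,0.5,0,0,0],[0.5,0.3,0.8,-0.05,0,-0.05],[0.5,0.3,0.8,-0.05,0,-0.05],[0.5,0.3,0.8,-0.05,0,-0.05],[0.5,0.3,0.8,0,0,0],[0.5,0.3,0.8,0,0,0],[0.4,0.3,0.7,0,0,0],[0.2,0.15,0.4,0,0,0],[0,0,0,0,0,0],[0,0,0,0,0,0]]]'
python3 - <<'E'
from h import *
print(rows(G(30,68,160),RL()),st()[2]['qpos'].round(2))
a=snap('side');w=cloud(a);np.save('s1.npy',w);b=snap('top');wt=cloud(b);np.save('t1.npy',wt)
a=a['color'][110:250,250:430];b=b['color'][140:280,170:320]
cv2.imwrite('pics/pl.png',np.hstack([cv2.resize(a,(450,350),interpolation=2),cv2.resize(b,(350,350),interpolation=2)])[:,:,::-1])
E
```

```text
clock: 15.82
eef_pos: [583.7, 236.1, 154.2]
tool_rot: [-3.11, -0.469, 1.718]
force: [-0.8, -1.4, -3.3]
width: 46.4
(array([0.93, 0.45, 0.24]), array([-0.2 ,  0.52, -0.2 ])) [-0.19  0.73  0.03  1.7  -0.67  0.86  0.46]
```

View pics/pl.png

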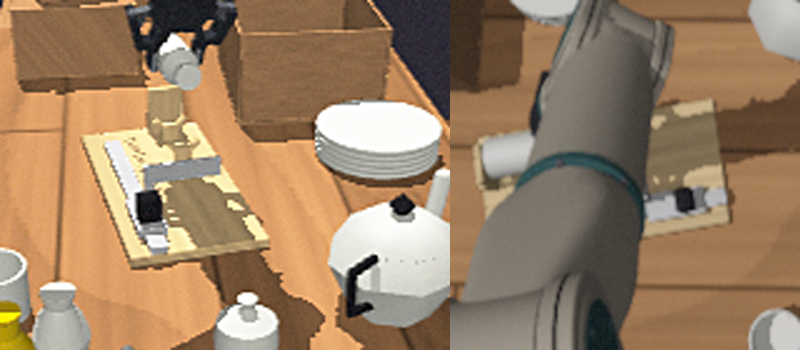

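```bash
python3 - <<'E'
from h import *
p,R,_=st();g=p-19*R[:,2]
M=np.stack([XD,YD,[0,0,1]],1)
print('grasp in cradle',(M.T@(g-G0)).round(1),'foot dir tool-expected',(M.T@(R@[np.cos(np.pi/6),0,np.sin(np.pi/6)])).round(3))
for n in('t1','s1'):
    w=np.load(n+'.npy').reshape(-1,3);c=(w-G0)@M
    c=c[(abs(c[:,0]-20)<45)&(c[:,1]>-90)&(c[:,1]<165)&(c[:,2]>125)&(c[:,2]<260)]
    for y0 in range(-90,165,10):
        k=c[(c[:,1]>=y0)&(c[:,1]<y0+10)]
        if len(k)>5: print(n,y0,len(k),'x',k[:,0].min().round(),k[:,0].max().round(),'z',k[:,2].min().round(),np.percentile(k[:,2],95).round())
E
```

```text
grasp in cradle [ 16.9  30.4 171.9] foot dir tool-expected [ 0.009  0.999 -0.054]
t1 40 30 x -1.0 35.0 z 180.0 191.0
t1 50 50 x -7.0 38.0 z 171.0 192.0
t1 60 57 x -8.0 37.0 z 167.0 191.0
t1 70 56 x -10.0 37.0 z 160.0 190.0
t1 80 54 x -8.0 37.0 z 170.0 189.0
t1 90 58 x -9.0 38.0 z 160.0 188.0
t1 100 9 x -5.0 32.0 z 172.0 187.0
s1 -60 16 x 4.0 34.0 z 255.0 260.0
s1 -50 75 x -4.0 41.0 z 159.0 257.0
s1 -40 17 x -8.0 28.0 z 158.0 201.0
s1 -30 60 x -17.0 54.0 z 171.0 255.0
s1 -20 172 x -23.0 65.0 z 155.0 251.0
s1 -10 117 x -25.0 65.0 z 152.0 251.0
s1 0 75 x -23.0 65.0 z 153.0 219.0
s1 10 76 x -24.0 65.0 z 160.0 216.0
s1 20 71 x -21.0 63.0 z 156.0 213.0
s1 30 14 x -19.0 41.0 z 164.0 192.0
s1 40 6 x 15.0 31.0 z 186.0 192.0
```

```bash
python3 -m crank '[[[0.3,0.2,0,-0.1,0.3,-0.1],[0.4,0.2,0,-0.1,0.3,-0.1],[0.2,0.1,0,0,0,0],[0,0,0,0,0,0],[0,0,0,0,0,0]]]'
python3 - <<'E'
from h import *
R=RL();print(rows(G(32,62,105)+19*R[:,2],R),st()[2]['qpos'].round(2))
E
```

```text
clock: 16.33
eef_pos: [600.3, 256.5, 171.8]
tool_rot: [3.13, -0.535, 1.736]
force: [0.1, -0.3, -4.2]
width: 46.0
(array([-1.  , -0.16,  2.63]), array([ 0.13, -0.11, -0.04])) [-0.16  0.73 -0.01  1.67 -0.72  0.87  0.5 ]
```

```bash
python3 -m crank '[[[-0.2,-0.05,0.5,0.1,-0.1,0],[-0.3,-0.05,0.7,0,0,0],[-0.3,-0.05,0.7,0,0,0],[-0.2,0,0.6,0,0,0],[0,0,0.1,0,0,0],[0,0,0,0,0,0],[0,0,0,0,0,0]]]'
python3 - <<'E'
from h import *
R=RL();print(rows(G(32,62,105)+19*R[:,2],R),rows(G(32,62,64)+19*R[:,2],R),st()[2]['qpos'].round(2))
E
```

```text
clock: 16.92
eef_pos: [594.7, 268.0, 83.2]
tool_rot: [3.14, -0.518, 1.736]
force: [0.0, 0.5, -4.6]
width: 46.3
(array([ 0.15, -0.01, -0.12]), array([ 0.04,  0.05, -0.04])) (array([-0.53, -0.01,  1.07]), array([ 0.04,  0.05, -0.04])) [-0.17  0.85 -0.06  1.71 -0.77  0.72  0.59]
```

```bash
python3 -m crank '[[[-0.1,0,0.25,0,0,0],[-0.15,0,0.3,0,0,0],[-0.13,0,0.25,0,0,0],[-0.05,0,0.1,0,0,0],[0,0,0,0,0,0],[0,0,0,0,0,0]]]'
python3 - <<'E'
from h import *
R=RL();print(rows(G(32,62,62)+19*R[:,2],R),st()[2]['force'])
E
```

```text
clock: 17.42
eef_pos: [597.1, 270.3, 53.2]
tool_rot: [3.133, -0.518, 1.738]
force: [0.5, -0.4, -3.7]
width: 46.3
(array([-0.12, -0.1 ,  0.22]), array([ 0.09,  0.06, -0.02])) [ 0.51538194 -0.37776821 -3.68520448]
```

```bash
python3 -m crank '[[[-0.05,-0.08,0.08,0,0,0],[-0.05,-0.03,0.08,0,0,0],[0,0,0.03,0,0,0],[0,0,0,0,0,0],[0,0,0,0,0,0]]]'
python3 - <<'E'
from h import *
R=RL();print(rows(G(32,62,62)+19*R[:,2],R),st()[2]['force'])
a=snap('side');w=cloud(a);b=snap('top');wt=cloud(b)
M=np.stack([XD,YD,[0,0,1]],1)
for n,w in(('t',wt),('s',w)):
    c=(w.reshape(-1,3)-G0)@M
    c=c[(abs(c[:,0]-30)<30)&(c[:,1]>-20)&(c[:,1]<138)&(c[:,2]>20)&(c[:,2]<110)]
    for y0 in range(-20,138,10):
        k=c[(c[:,1]>=y0)&(c[:,1]<y0+10)]
        if len(k)>5: print(n,y0,len(k),'x',k[:,0].min().round(),k[:,0].max().round(),'z',k[:,2].min().round(),np.percentile(k[:,2],95).round())
a=a['color'][120:230,270:380];b=b['color'][160:260,170:290]
cv2.imwrite('pics/pl2.png',np.hstack([cv2.resize(a,(400,400),interpolation=2),cv2.resize(b,(400,400),interpolation=2)])[:,:,::-1])
E
```

```text
clock: 17.83
eef_pos: [594.5, 270.3, 50.8]
tool_rot: [3.129, -0.521, 1.741]
force: [-0.8, -0.3, -4.0]
width: 46.5
(array([-0.1 , -0.02,  0.15]), array([0.11, 0.02, 0.  ])) [-0.80409365 -0.2708883  -4.01606886]
t 60 10 x 31.0 58.0 z 76.0 87.0
t 70 31 x 19.0 58.0 z 70.0 89.0
t 80 45 x 8.0 52.0 z 65.0 89.0
t 90 45 x 9.0 54.0 z 66.0 89.0
t 100 48 x 7.0 53.0 z 58.0 89.0
t 110 53 x 8.0 54.0 z 43.0 89.0
t 120 52 x 7.0 52.0 z 42.0 87.0
t 130 10 x 10.0 52.0 z 75.0 88.0
s -20 51 x 17.0 48.0 z 50.0 79.0
s -10 22 x 22.0 46.0 z 49.0 79.0
s 0 13 x 20.0 44.0 z 65.0 79.0
s 10 43 x 3.0 49.0 z 53.0 86.0
s 20 69 x 1.0 57.0 z 45.0 108.0
s 30 51 x 0.0 58.0 z 21.0 102.0
s 40 51 x 0.0 59.0 z 20.0 89.0
s 50 37 x 0.0 58.0 z 21.0 101.0
s 60 14 x 2.0 58.0 z 49.0 90.0
```

View pics/pl2.png

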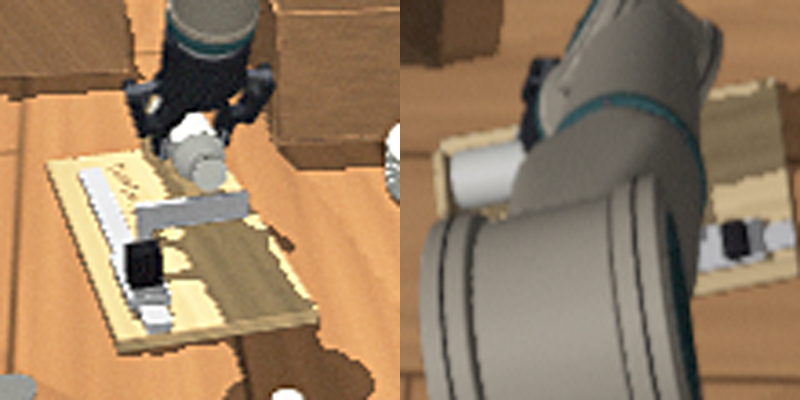

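The vase lies along the cradle, foot beside the stop (top crop 450,170) and rim clear of the open jaw. It is about 3 mm above seating, so I'll lower it further.

```bash
python3 -m crank '[[[-0.05,0,0.08,0,0,0],[-0.05,0,0.08,0,0,0],[0,0,0,0,0,0],[0,0,0,0,0,0]]]'
python3 -m crank '[[[-0.04,0,0.07,0,0,0],[0,0,0,0,0,0],[0,0,0,0,0,0]]]'
```

```text
clock: 18.27
eef_pos: [595.1, 270.1, 51.0]
tool_rot: [3.127, -0.527, 1.744]
force: [0.7, 1.0, -3.9]
width: 46.5
clock: 18.52
eef_pos: [595.2, 270.2, 50.6]
tool_rot: [3.126, -0.529, 1.745]
force: [0.1, -0.8, -1.3]
width: 46.0
```

```bash
python3 -m crank '[[[-0.08,0,0.14,0,0,0],[-0.08,0,0.14,0,0,0],[0,0,0,0,0,0]]]'
python3 -m crank '[[[-0.08,0,0.14,0,0,0],[-0.08,0,0.14,0,0,0],[0,0,0,0,0,0],[0,0,0,0,0,0]]]'
```

```text
clock: 18.77
eef_pos: [594.9, 270.1, 51.0]
tool_rot: [3.125, -0.539, 1.749]
force: [0.1, -1.3, -5.4]
width: 46.1
clock: 19.1
eef_pos: [596.2, 269.6, 51.8]
tool_rot: [3.12, -0.548, 1.753]
force: [0.2, 0.7, -3.4]
width: 46.2
```

```bash
python3 - <<'E'
from h import *;from fk import *
R=RL();p,r,s=st();print(rows(G(31,62,58)+19*R[:,2],R),s['force'],s['torque'],s['qpos'].round(3),s['tau'].round(1))
print((fk(s['qpos'],P0)[0]-p).round(1)); M=np.stack([XD,YD,[0,0,1]],1);print((M.T@(p-19*r[:,2]-G0)).round(1))
E
```

```text
(array([-0.16, -0.11,  0.3 ]), array([ 0.14, -0.23,  0.1 ])) [ 0.16179901  0.74275074 -3.36068345] [-0.93457679 -0.16051802  0.04279956] [-0.12   0.904 -0.112  1.72  -0.808  0.661  0.672] [  0.5 -63.8  -3.3 -12.3  -1.5   1.9  -0. ]
[ 1.2 -1.8 -3.8]
[33.8 60.9 68. ]
```

```bash
python3 -m crank '[[[-0.15,-0.1,0.25,0.1,-0.15,0.1],[-0.15,0,0.25,0,0,0],[-0.1,0,0.2,0,0,0]]]'
python3 - <<'E'
from h import *
R=RL();p,r,s=st();print(rows(G(31,62,58)+19*R[:,2],R),s['force'],s['torque']);M=np.stack([XD,YD,[0,0,1]],1);print((M.T@(p-19*r[:,2]-G0)).round(1))
E
```

```text
clock: 19.35
eef_pos: [592.6, 270.7, 46.7]
tool_rot: [3.136, -0.552, 1.748]
force: [-13.1, -20.7, 46.1]
width: 46.4
(array([-0.12,  0.01,  0.13]), array([ 0.01, -0.28,  0.06])) [-13.07878698 -20.73452242  46.08320133] [0.22210293 2.91829415 1.3688892 ]
[30.7 62.5 62.9]
```

```bash
python3 -m crank '[[[0.03,0,-0.06,0,0,0],[0,0,0,0,0,0],[0,0,0,0,0,0]]]'
python3 - <<'E'
from h import *
R=RL();p,r,s=st();print(s['force'],s['torque']);M=np.stack([XD,YD,[0,0,1]],1);print((M.T@(p-19*r[:,2]-G0)).round(1))
w=cloud(snap('top'));c=(w.reshape(-1,3)-G0)@M
c=c[(abs(c[:,0]-30)<30)&(c[:,1]>70)&(c[:,1]<138)&(c[:,2]>20)&(c[:,2]<110)]
for y0 in range(70,138,10):
    k=c[(c[:,1]>=y0)&(c[:,1]<y0+10)]
    if len(k)>5: print(y0,len(k),'x',k[:,0].min().round(),k[:,0].max().round(),'z',np.percentile(k[:,2],95).round(1))
E
```

```text
clock: 19.6
eef_pos: [594.5, 269.1, 49.6]
tool_rot: [3.132, -0.55, 1.748]
force: [-0.3, -0.3, -4.5]
width: 46.3
[-0.29005161 -0.27602596 -4.50839693] [-0.93866328 -0.18327737  0.04696915]
[32.2 60.7 65.8]
70 49 x 2.0 58.0 z 88.3
80 47 x 9.0 52.0 z 90.2
90 46 x 11.0 54.0 z 90.0
100 38 x 10.0 52.0 z 89.0
110 48 x 11.0 54.0 z 89.6
120 42 x 7.0 52.0 z 90.1
```

```bash
python3 -m crank '[[[-0.12,0,0.2,0,0.05,0],[-0.06,0,0.1,0,0,0]]]'
python3 -m crank '[[[0,0,0,0,0,0],[0,0,0,0,0,0],[0,0,0,0,0,0],[0,0,0,0,0,0]]]' -0.45
python3 -c "
from h import *
print(st()[2]['force'],st()[2]['torque'])"
```

```text
clock: 19.82
eef_pos: [592.6, 270.7, 46.2]
tool_rot: [3.136, -0.567, 1.751]
force: [-6.4, -15.9, 34.2]
width: 46.1
clock: 20.15
eef_pos: [592.7, 273.0, 45.4]
tool_rot: [3.137, -0.57, 1.752]
force: [0.4, 0.1, -0.2]
width: 62.1
[ 0.43504173  0.08372325 -0.16677195] [-0.55583374 -0.12143068 -0.00076361]
```

```bash
python3 -m crank '[[[0,0,-0.2,0,0,0],[0,0,-0.4,0,0,0],[0,0,-0.6,0,0,0],[0,0,-0.8,0,0,0],[0,0,-0.9,0,0,0],[0,0,-0.9,0,0,0],[0,0,-0.9,0,0,0],[0,0,-0.7,0,0,0],[0,0,0,0,0,0]]]'
python3 - <<'E'
from h import *
print(rows(G(-55,-116,200),down(TH)),st()[2]['qpos'].round(2))
b=snap('top');w=cloud(b);M=np.stack([XD,YD,[0,0,1]],1);c=(w.reshape(-1,3)-G0)@M
k=c[(abs(c[:,0]-30)<30)&(c[:,1]>-20)&(c[:,1]<138)&(c[:,2]>35)&(c[:,2]<110)]
for y0 in range(-20,138,10):
    q=k[(k[:,1]>=y0)&(k[:,1]<y0+10)]
    if len(q)>5: print(y0,len(q),'x',q[:,0].min().round(),q[:,0].max().round(),'z',np.percentile(q[:,2],95).round(1))
g=c[(abs(c[:,0]+55)<20)&(c[:,1]<-60)&(c[:,2]>58)&(c[:,2]<70)];print('grip',len(g),g.min(0),g.max(0))
E
```

```text
clock: 20.9
eef_pos: [606.4, 182.4, 186.8]
tool_rot: [-3.137, -0.569, 1.749]
force: [0.9, -0.2, 0.4]
width: 61.9
(array([-2.53, -2.85, -2.12]), array([-0.07, -5.43,  0.1 ])) [-0.03  0.73 -0.02  1.63 -0.68  0.99  0.58]
0 10 x 30.0 41.0 z 76.5
10 28 x 11.0 46.0 z 80.3
20 52 x 7.0 49.0 z 85.5
30 51 x 6.0 52.0 z 87.2
40 49 x 7.0 53.0 z 87.0
50 52 x 6.0 51.0 z 86.5
60 45 x 6.0 53.0 z 87.0
70 48 x 6.0 52.0 z 86.5
80 44 x 7.0 52.0 z 87.9
90 48 x 6.0 51.0 z 86.2
100 49 x 5.0 49.0 z 87.7
110 49 x 5.0 50.0 z 86.3
120 50 x 5.0 52.0 z 86.7
130 8 x 8.0 39.0 z 82.4
grip 47 [ -46.27793445 -580.8514669    58.31434599] [ -35.04716129 -363.83471641   69.70617813]
```

```bash
python3 -m crank '[[[0,0,-0.5,0,-0.8,0],[0,0,-0.5,0,-0.9,0],[0,0,-0.2,0,-0.9,0],[0,0,0,0,-0.9,0],[0,0,0,0,-0.9,0],[0,0,0,0,-0.9,0],[0,0,0,0,0,0]]]' -0.15
python3 - <<'E'
from h import *
print(rows(G(-55,-116,130),down(TH)),st()[2]['qpos'].round(2))
E
```

```text
clock: 21.53
eef_pos: [605.0, 165.5, 212.1]
tool_rot: [-3.126, 0.007, 1.75]
force: [-0.8, 2.2, -0.3]
width: 49.0
(array([-2.71, -2.65,  2.8 ]), array([-0.15,  0.07,  0.09])) [-0.5   0.64  0.32  1.6  -0.22  0.96  0.07]
```

```bash
python3 -m crank '[[[-0.5,-0.5,0.4,-0.1,0,0.05],[-0.6,-0.6,0.6,-0.1,0,0.05],[-0.6,-0.6,0.6,0,0,0],[-0.6,-0.6,0.6,0,0,0],[-0.4,-0.4,0.6,0,0,0],[0,0,0,0,0,0],[0,0,0,0,0,0]]]'
python3 - <<'E'
from h import *
print(rows(G(-55,-116,42),down(TH)),st()[2]['qpos'].round(2))
b=snap('side');w=cloud(b);M=np.stack([XD,YD,[0,0,1]],1);c=(w-G0)@M
hsv=cv2.cvtColor(b['color'],cv2.COLOR_RGB2HSV)
m=(hsv[...,2]<45)&(abs(c[...,0]+55)<30)&(c[...,1]<-80)&(c[...,1]>-160)&(c[...,2]>30)&(c[...,2]<68);k=c[m];print(len(k),k.min(0),k.max(0))
E
```

```text
clock: 22.12
eef_pos: [531.0, 72.8, 119.8]
tool_rot: [-3.138, -0.005, 1.748]
force: [1.2, 0.1, 0.6]
width: 49.3
(array([-0.14,  0.29,  2.59]), array([-0.03, -0.05,  0.08])) [-0.35  0.64  0.25  1.94 -0.27  0.6   0.26]
107 [ -67.32736782 -134.1118281    32.2571298 ] [ -40.12612182 -112.44913703   66.62485893]
```

```bash
python3 -m crank '[[[-0.15,0.2,0.5,0,0,0],[0,0.1,0.6,0,0,0],[0,0,0.6,0,0,0],[0,0,0.5,0,0,0],[0,0,0.2,0,0,0],[0,0,0,0,0,0],[0,0,0,0,0,0]]]'
python3 -m crank '[[[0,0,0,0,0,0],[0,0,0,0,0,0],[0,0,0,0,0,0],[0,0,0,0,0,0],[0,0,0,0,0,0]]]' 1
python3 - <<'E'
from h import *
p,r,s=st();M=np.stack([XD,YD,[0,0,1]],1);print((M.T@(p-G0)).round(1),rows(G(-55,-65,44),down(TH)))
E
```

```text
clock: 22.75
eef_pos: [550.0, 76.3, 49.5]
tool_rot: [3.132, -0.011, 1.753]
force: [-2.3, -1.3, -0.2]
width: 49.2
clock: 23.17
eef_pos: [540.3, 75.1, 50.3]
tool_rot: [-3.132, -0.013, 1.752]
force: [0.6, -1.5, -7.9]
width: 28.3
[ -53.9 -111.5   50.3] (array([ 1.55, -0.02,  0.23]), array([-0.09, -0.12,  0.11]))
```

```bash
python3 -m crank '[[[0.2,0,0,0,-0.05,0],[0.3,0,0,0,-0.05,0],[0.3,0,0,0,0,0],[0.3,0,0,0,0,0],[0.2,0,0,0,0,0],[0.1,0,0,0,0,0],[0,0,0,0,0,0]]]'
python3 - <<'E'
from h import *
p,r,s=st();M=np.stack([XD,YD,[0,0,1]],1);print((M.T@(p-G0)).round(1),(M.T@s['force']).round(1))
E
```

```text
clock: 23.75
eef_pos: [532.5, 119.7, 50.2]
tool_rot: [-3.133, 0.001, 1.753]
force: [0.5, -3.3, -9.5]
width: 28.3
[-54.1 -66.2  50.2] [-0.1 -3.3 -9.5]
```

```bash
for i in 1; do python3 -m crank '[[[0.12,0,0,0,0,0],[0.12,0,0,0,0,0],[0.1,0,0,0,0,0],[0,0,0,0,0,0]]]'; done
python3 - <<'E'
from h import *
p,r,s=st();M=np.stack([XD,YD,[0,0,1]],1);print((M.T@(p-G0)).round(1),(M.T@s['force']).round(1))
w=cloud(snap('top'));c=(w.reshape(-1,3)-G0)@M
k=c[(c[:,0]>15)&(c[:,0]<45)&(c[:,1]>-40)&(c[:,1]<20)&(c[:,2]>40)&(c[:,2]<90)];k=k[np.argsort(k[:,1])]
print(k[::3].round().tolist())
E
```

```text
clock: 24.08
eef_pos: [531.0, 128.4, 50.2]
tool_rot: [-3.133, 0.004, 1.751]
force: [0.9, 0.5, -9.2]
width: 28.0
[-54.1 -57.4  50.2] [ 1.   0.3 -9.2]
[]
```

```bash
python3 -m crank '[[[0.1,0,0,0,0,0],[0.1,0,0,0,0,0],[0,0,0,0,0,0]]]'
python3 -m crank '[[[0.1,0,0,0,0,0],[0.1,0,0,0,0,0],[0,0,0,0,0,0]]]'
python3 - <<'E'
from h import *
p,r,s=st();M=np.stack([XD,YD,[0,0,1]],1);print((M.T@(p-G0)).round(1),(M.T@s['force']).round(1))
a=snap('side');w=cloud(a);c=(w-G0)@M
cv2.imwrite('pics/j1.png',cv2.resize(a['color'][120:220,270:370],(600,600),interpolation=2)[:,:,::-1])
E
```

```text
clock: 24.38
eef_pos: [530.4, 131.8, 50.3]
tool_rot: [-3.133, 0.007, 1.749]
force: [0.7, -0.2, -9.4]
width: 28.5
clock: 24.63
eef_pos: [530.0, 133.8, 50.2]
tool_rot: [-3.133, 0.011, 1.747]
force: [0.5, 0.2, -10.2]
width: 28.1
[-54.1 -51.9  50.2] [  0.5   0.1 -10.2]
```

View pics/j1.png

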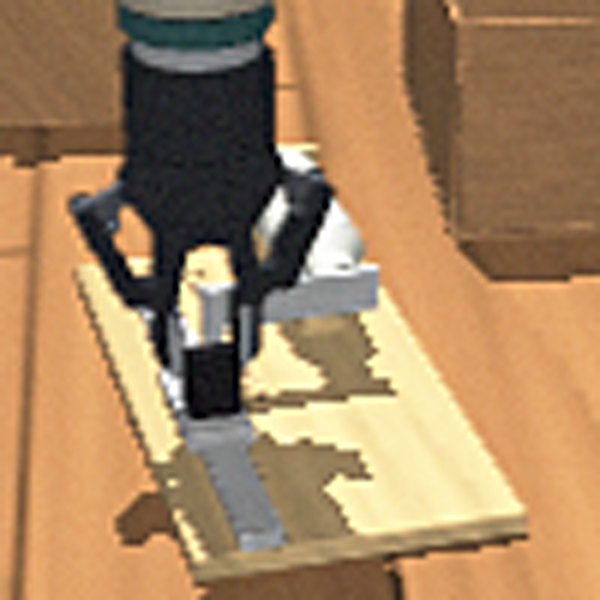

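The jaw plate (crop 320,290) is at or almost at the rim. I'll push on until the force rises.

```bash
python3 -m crank '[[[0.15,0,0,0,0,0],[0.15,0,0,0,0,0]]]'
python3 -m crank '[[[0.2,0,0,0,-0.05,0],[0.2,0,0,0,0,0]]]'
python3 - <<'E'
from h import *
p,r,s=st();M=np.stack([XD,YD,[0,0,1]],1);print((M.T@(p-G0)).round(1),(M.T@s['force']).round(1),s['torque'])
E
```

```text
clock: 24.85
eef_pos: [530.0, 133.9, 50.2]
tool_rot: [-3.134, 0.021, 1.743]
force: [3.9, -13.2, -10.2]
width: 28.1
clock: 25.02
eef_pos: [530.0, 134.0, 50.1]
tool_rot: [-3.135, 0.04, 1.737]
force: [3.0, -13.8, -10.4]
width: 28.4
[-54.1 -51.7  50.1] [  0.6 -14.1 -10.4] [-2.22531827 -0.39027181 -0.19883551]
```

```bash
python3 -m crank '[[[0.3,0,0,0,-0.2,0],[0.3,0,0,0,-0.1,0],[0,0,0,0,0,0]]]'
python3 -m crank '[[[0,0,0,0,0,0],[0,0,0,0,0,0],[0,0,0,0,0,0],[0,0,-0.3,0,0,0],[0,0,-0.6,0,0,0],[0,0,-0.8,0,0,0],[-0.5,0,-0.8,0,0,0],[-0.8,0,-0.8,0,0,0],[-0.8,0,-0.8,0,0,0],[-0.8,0,-0.6,0,0,0],[-0.4,0,-0.2,0,0,0],[0,0,0,0,0,0]]]' -0.1
python3 - <<'E'
from h import *
M=np.stack([XD,YD,[0,0,1]],1)
a=snap('side');b=snap('top')
for n,x in(('t',b),('s',a)):
    c=(cloud(x)-G0)@M;k=c.reshape(-1,3);k=k[(k[:,0]>10)&(k[:,0]<50)&(k[:,1]>-40)&(k[:,1]<170)&(k[:,2]>35)&(k[:,2]<95)]
    for y0 in list(range(-30,20,3))+list(range(125,160,3)):
        q=k[(k[:,1]>=y0)&(k[:,1]<y0+3)]
        if len(q)>1: print(n,y0,len(q),'x',q[:,0].min().round(),q[:,0].max().round(),'z',q[:,2].min().round(),q[:,2].max().round())
    g=c.reshape(-1,3);g=g[(abs(g[:,0]+55)<13)&(abs(g[:,1]+60)<30)&(g[:,2]>60)&(g[:,2]<70)];print('grip',len(g),g.min(0) if len(g) else'',g.max(0) if len(g) else '')
cv2.imwrite('pics/f1.png',np.hstack([cv2.resize(a['color'][130:220,270:360],(400,400),interpolation=2),cv2.resize(b['color'][165:265,175:275],(400,400),interpolation=2)])[:,:,::-1])
E
```

```text
clock: 25.27
eef_pos: [530.3, 133.1, 50.4]
tool_rot: [-3.137, 0.094, 1.722]
force: [0.6, 4.4, -12.7]
width: 28.7
clock: 26.27
eef_pos: [547.3, 60.0, 222.3]
tool_rot: [3.132, 0.075, 1.736]
force: [-0.6, -0.1, -0.1]
width: 47.2
t 143 10 x 18.0 47.0 z 81.0 85.0
t 146 7 x 15.0 45.0 z 79.0 85.0
t 149 4 x 19.0 32.0 z 80.0 81.0
grip 42 [-67.85931441 -71.13507712  60.12504376] [-45.36075747 -48.88163299  69.28151891]
s -21 2 x 13.0 30.0 z 61.0 71.0
s -18 7 x 17.0 47.0 z 55.0 69.0
s -15 38 x 11.0 48.0 z 52.0 77.0
s -12 34 x 11.0 48.0 z 52.0 76.0
s -9 8 x 16.0 46.0 z 49.0 76.0
s -6 5 x 13.0 46.0 z 71.0 77.0
s -3 5 x 28.0 37.0 z 74.0 77.0
s 6 2 x 23.0 26.0 z 72.0 75.0
s 9 4 x 20.0 34.0 z 71.0 76.0
s 12 3 x 28.0 41.0 z 70.0 75.0
s 15 5 x 18.0 29.0 z 68.0 77.0
s 18 4 x 19.0 33.0 z 71.0 80.0
s 125 2 x 14.0 25.0 z 78.0 85.0
s 128 3 x 11.0 44.0 z 78.0 86.0
s 131 3 x 22.0 37.0 z 83.0 86.0
s 134 4 x 12.0 20.0 z 79.0 83.0
s 137 6 x 13.0 49.0 z 77.0 84.0
s 140 2 x 11.0 47.0 z 76.0 80.0
s 143 3 x 13.0 47.0 z 41.0 83.0
s 146 5 x 11.0 44.0 z 36.0 82.0
s 149 2 x 20.0 34.0 z 79.0 82.0
grip 35 [-67.37950525 -74.68579286  60.20168952] [-42.29085781 -49.39826216  68.24629187]
```

View pics/f1.png

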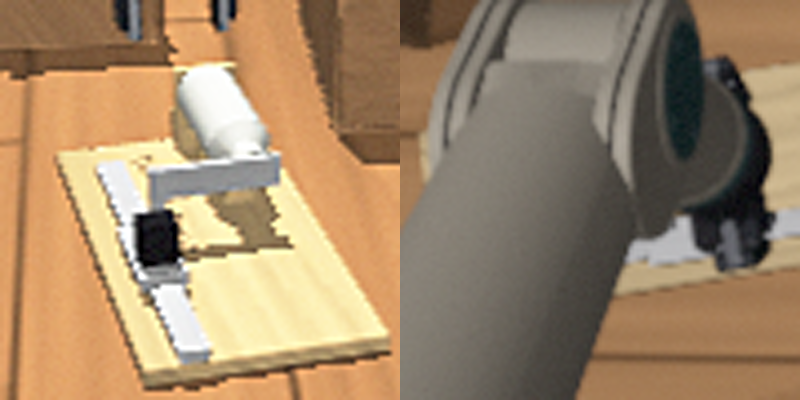

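Jaw at the rim, grip centre at cradle y ≈ −60, so the gap is about 145 mm. I'll move the arm aside to check from above.

```bash
python3 -m crank '[[[-0.5,0,-0.3,0,0,0],[-1,0,-0.4,0,0,0],[-1,0,-0.4,0,0,0],[-1,0,-0.4,0,0,0],[-1,0,-0.4,0,0,0],[-1,0,-0.4,0,0,0],[-1,0,0,0,0,0],[-1,0,0,0,0,0],[-1,0,0,0,0,0],[-0.5,0,0,0,0,0],[0,0,0,0,0,0]]]'
python3 - <<'E'
from h import *
M=np.stack([XD,YD,[0,0,1]],1)
b=snap('top');c=((cloud(b)-G0)@M)
k=c.reshape(-1,3);k=k[(k[:,0]>12)&(k[:,0]<48)&(k[:,1]>-40)&(k[:,1]<170)&(k[:,2]>35)&(k[:,2]<95)]
for y0 in list(range(-24,12,3))+list(range(125,155,3)):
    q=k[(k[:,1]>=y0)&(k[:,1]<y0+3)]
    if len(q)>1: print(y0,len(q),'x',q[:,0].min().round(),q[:,0].max().round(),'z',q[:,2].min().round(),q[:,2].max().round())
g=c.reshape(-1,3);g=g[(abs(g[:,0]+55)<20)&(abs(g[:,1]+60)<30)&(g[:,2]>60)&(g[:,2]<70)];print('grip',len(g),g.min(0),g.max(0))
cv2.imwrite('pics/f2.png',cv2.resize(b['color'][175:255,180:300],(780,520),interpolation=2)[:,:,::-1])
E
```

```text
clock: 27.28
eef_pos: [590.5, -196.0, 298.4]
tool_rot: [-3.118, 0.064, 1.77]
force: [0.1, -0.4, 0.5]
width: 47.4
-15 19 x 13.0 46.0 z 51.0 77.0
-12 11 x 21.0 46.0 z 71.0 78.0
-9 10 x 14.0 47.0 z 73.0 76.0
-6 9 x 15.0 44.0 z 69.0 79.0
-3 9 x 14.0 42.0 z 62.0 79.0
0 4 x 20.0 40.0 z 69.0 74.0
3 10 x 18.0 40.0 z 63.0 78.0
6 7 x 19.0 41.0 z 64.0 75.0
9 6 x 19.0 38.0 z 64.0 77.0
125 11 x 12.0 44.0 z 79.0 85.0
128 11 x 13.0 45.0 z 77.0 90.0
131 10 x 13.0 45.0 z 79.0 87.0
134 11 x 13.0 47.0 z 76.0 87.0
137 11 x 13.0 46.0 z 78.0 88.0
140 9 x 18.0 47.0 z 79.0 84.0
143 11 x 14.0 47.0 z 77.0 84.0
146 10 x 15.0 47.0 z 79.0 85.0
149 4 x 22.0 35.0 z 77.0 82.0
grip 67 [-69.25291509 -72.7816696   60.04531611] [-40.18937801 -49.15769836  68.13520511]
```

View pics/f2.png

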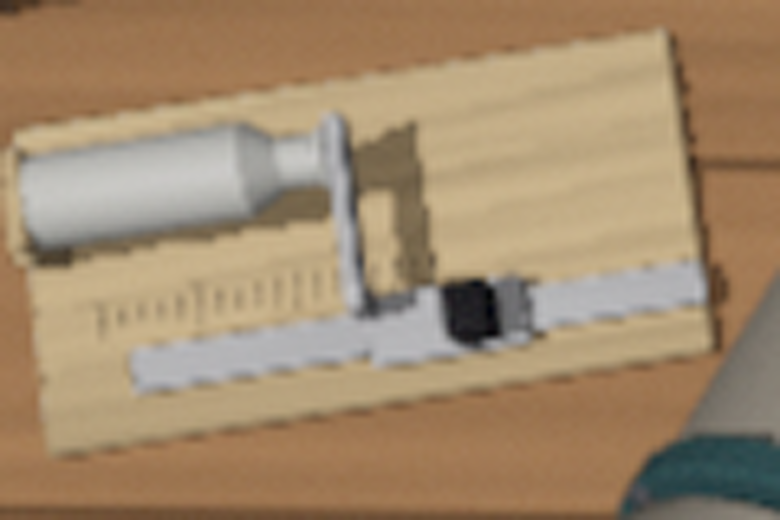

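Foot against the stop (25,200), rim against the plate (335,150), and no visible gap. Handing in.

```bash
python3 - <<'E'
from h import *
w=cloud(snap('top'));o=np.load('top0.npy')
for n,u,v in(('short',341,252),('creamer',360,228),('sugar',349,195),('tin',409,184),('cup',311,281)):
    s=np.s_[v-9:v+10,u-9:u+10];print(n,np.nanmedian(abs(w[s][...,2]-o[s][...,2])).round(1))
print(abs(st()[2]['qd']).max());print(ctrl.finish_job())
E
```

```text
short 708.5
creamer 686.6
sugar 678.9
tin 2.1
cup 800.5
0.03606701591760634
the job is handed in; nothing more can be done
None
```

I handed the job in at about 27 s of the 72 s allowed. The vase lies in the V rests, foot against the end stop and rim against the jaw, with the gripper clear of it.

**What I did:**
- Slid the jaw open by its grip.
- Picked up the white vase with a 30° tilted grasp over the low china. I chose the white one rather than the yellow look-alike.
- Turned it level, lowered it into the rests while still holding it, and let go once it was pressed on them.
- Pushed the jaw by its grip until it stopped moving at about 14 N, then released it.

**What the last checks showed:**
- **Fit:** the last top view shows no visible gap at either end. The jaw grip measured cradle y ≈ −61 mm, so the jaw is at about 59–60 mm and the gap is about 145 mm, the vase's length.
- **Seating:** after I let go, and before the jaw was pushed up, the vase axis measured about x +29 mm and 62–63 mm above the table.

**What failed or disagreed:**
- **Bystanders:** my final check covered five things and failed for the short vase, creamer, sugar jar and cup because the arm blocked the top view of them. Only the tin was confirmed unmoved. I never compared the teapot and spoon. No unexpected force showed near any of them.
- **Seating the vase:** small downward moves did not register at first, and a larger one briefly pressed the vase on the rests with a tool force of about 46 N upward (about 52 N in all) before I eased off. The wrist limit is 120 N.
- **Jaw release:** the last, harder push drew the tool back about 1 mm before I let go. The jaw may have followed, which is still inside the 4 mm tolerance.

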